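# Tap two check-weight discs central on a balance pan

## Robot

A 6-joint arm with a two-finger parallel gripper is mounted at the origin on a cart in front of the work surface, level with it; the furniture and walls round the work are solid. World frame = base frame: x ahead of the robot, y to its left, z up, the work surface at z = 0. Lengths are in m, angles in rad, forces in N, time in s.
With the tool pointing down it reaches from about 0.375 to 0.975 m from the base axis. Payload 3.8 kg.
Tool frame: the origin (TCP) lies midway between the tips of the shut fingers; the grasp point (between the pads) lies 19 mm behind it; z points along the fingers, y is the direction in which the jaws open and shut (so a half turn about z gives the same grasp; the last joint's range is limited). The gripper opens to 85 mm and grips with 20 to 120 N. Pads are 22 mm wide; open, the fingers measure 114 mm over their backs; the gripper's body (76 mm by 85 mm) begins 54 mm behind the grasp point. The pads swing forward as they close: fully open they stand 13 mm farther back than shut.
Start: joints at [-1.165, 0.264, 1.604, -0, 1.274, -0.037], TCP at [0.289, -0.61, 0.231] pointing down, gripper open.
Joint ranges: [-2.63, 2.63], [-0.94, 2.18], [0.31, 2.57], [-1.31, 4.45], [0, 2.66], [-2.55, 2.55]. Speed limits (rad/s): [2.57, 2.57, 3.14, 3.14, 3.14, 3.14].

## Interface

Orientations are given as a rotation vector (axis times angle).
In Python, from workcell import bot gives the robot as it stands. The module is installed in compiled form; this text tells all that it offers.
- The arm moves only by the tool move_arm, never from a script. Its argument "steps" is a list of rows, each a list of 5 numbers: the shift along the tool's x, y, z in mm, then the turn about the tool's z in degrees, then the opening in per cent of the stroke, from 0 (shut) to 100 (fully open). In form: [[tx, ty, tz, turn, claw], ...]. A call has 1 to 20 rows; each row is the pose to reach, as a shift and turn from the pose commanded when the call began, along the tool's axes at that moment; what a row does not reach only later rows make up. A row lasts 1/10 s, in which the tool goes at most 50 mm and 8.59 degrees, less where a joint would pass 70% of its speed; a pose out of reach is approached as far as the arm can. A call with a gripper value outside its range is refused whole. The fingers move at their own pace and stop on an object; "newtons" is the grip in N (left out, the last holds). Time passes only in rows, so rows that repeat a pose let the fingers close. It gives the time, the measured TCP pose, the force and the opening at its end, in the units of the state.
- bot.read_state(): the state, without advancing time (a new reading comes with each control period).
- bot.read_camera(name): name is "scene" or "top" or "wrist"; returns a dict with "pixels" (420x560x3 uint8, red, green, blue), "depth" (420x560 float32, m along the optical axis (not along the pixel's ray), 0 where there is no reading), "fovy" (degrees; the focal length in pixels is half the picture's height over the tangent of half this angle, whatever the lens; pixels are square), "cx", "cy" (the principal point, pixels), "xyz" and "attitude" of the camera in the world. Camera axes: x right, y up, looking along -z (the intrinsics and any distortion apply to the point x, -y, -z); pixel columns grow to the right and rows downward; lengths in m; the calibration is good to about 2 mm. A picture is of the moment at which its call begins.
- bot.finish_job(): hands the job in, once; it reports no verdict.
The state is a dict: "time": time; "q": joint angles; "joint_vel": joint speeds; "joint_torque": joint torques, N m; "tool_pos": TCP position; "tcp_rot": TCP orientation; "wrist_force": force on the tool from outside, world axes, zero at the start; "torque": the same for the moment, N m; "width": opening from 0.0 (shut) to 1.0 (fully open).
Only numpy, scipy, OpenCV 4.12 (cv2) and the standard library are available. Lean on these libraries where they do the work, as an engineer would, in place of code of your own. Each camera call takes 0.05 s, during which the arm holds its last target.

## Task

The two stacked check weights sit off-centre on the balance pan. Without lifting them, tap them gently with the fingertips from opposite sides - back then front, and likewise left and right, going round again as needed - until both discs are flush with the rim of the pan all round, never straining the pan sideways; then press the blue tare key fully down and let go. Leave the red-lidded cup, the blue-lidded vial and the tape roll alone.

Things in the scene. Friction and masses are not known exactly. Their poses are not given: they have to be found in the camera images.
- balance: white bench balance, fixed to the worktop: housing 210 (x) x 180 (y) x 44 mm high. Origin: centre of its underside on the worktop; its own +x runs from the key and display side (nearest the robot) to the back, +y to its left, z up.
- pan: fixed dark-steel pan of the balance: solid drum, 100 mm diameter, 26 mm thick (z 52 to 78 mm), 8 mm clear of the housing. Origin: centre of its top face, at [35, 0, 78] mm in the balance's frame, same axes. Its upright rim is rigid: a vertical finger reaching below 70 mm height, pushed inward, stops against it (come in at 10 mm/s or slower). A sideways force above 7.5 N strains it.
- lower_disc: loose brass-coloured check weight, plain disc of 100 mm diameter (same as the pan), 12 mm thick, hollow, about 0.13 kg, lying flat on the pan; it starts up to 14 mm off-centre, and always 5 to 10 mm towards the back of the balance. Origin: centre of its underside. Slides under roughly 0.4 to 1.1 N, with both discs' weight on it. Pushing it slowly carries the upper disc along with it; pushing the upper disc alone leaves the lower one where it is.
- upper_disc: loose silver-coloured check weight, plain disc of 100 mm diameter, 10 mm thick, hollow, about 0.10 kg, lying flat on the lower disc; it starts up to 14 mm off-centre, always 5 to 10 mm towards the front of the balance. Origin: centre of its underside; its top is 100 mm above the worktop. Slides on the lower disc under roughly 0.2 to 0.5 N.
- tare_key (a joint): travel of the blue tare key, 0 up, 0.005 m fully down; springs back; 4 N presses it fully down
- tare_key_top (a point): centre of the top of the blue round tare key (22 mm diameter, in a grey collar), on the housing near its front right corner, at [-74, -45] mm in the balance's frame; pressed straight down
- red_cup: specimen cup with red lid, 65 mm diameter, 58 mm high, beside the balance; leave alone. Origin: centre of its underside.
- blue_vial: small vial with blue lid, 24 mm diameter, 34 mm high, beside the balance; leave alone. Origin: centre of its underside.
- tape_roll: roll of paper tape lying flat, 67 mm diameter, 18 mm high, beside the balance; leave alone. Origin: centre of its underside.
- table_fan: large table fan standing on the worktop, fixed, about 0.5 m tall, round cage tilted back; an obstacle behind and to the left of the work: it fills about x 0.58 to 0.90, y 0.10 to 0.55 m. Keep the arm in front of it on the way to the balance.
There are look-alikes about, which are no part of the job. Several things have the shape of the upper_disc; the one meant has the colours described above.

How it is judged:
By the outcome, as a careful person would: the job done as asked, in the order asked, and still so for the second after the job is handed in, with the robot touching nothing.
It also fails if it takes over 72 s, if anything falls off the work surface, if the arm or the gripper's body presses on something with over 40 N, if the wrist force passes 120 N, or if a joint passes its speed limit or range.

## Working session

There is one attempt and no reset: what is moved stays moved. The work goes in short steps, Python scripts to look and compute and a tool call to move; the robot and the scene stay as the last step left them, time stands still between calls to the robot, and variables do not carry over. Pictures are saved under pics/ and viewed, and the job is handed in when it is done.

Besides the shell and the picture viewer there is one more tool, called after "Emit:" as name(argument=value, ...) on one line, values as JSON. move_arm: Moves the arm, as the interface text tells. Its arguments: {"type":"object","properties":{"steps":{"type":"array","items":{"type":"array","items":{"type":"number"}}},"newtons":{"type":"number"}},"required":["steps"]}

```bash
mkdir -p pics
python3 - <<'E'
from workcell import bot
import cv2,numpy as np
s=bot.read_state();print(s)
for n in ["scene","top","wrist"]:
    c=bot.read_camera(n)
    cv2.imwrite(f"pics/{n}0.png",c["pixels"][:,:,::-1])
    np.savez(f"{n}0.npz",**c)
    print(n,c["fovy"],c["cx"],c["cy"],c["xyz"],c["attitude"],[k for k in c])
E
```

```text
{'time': 0.0, 'q': array([-1.16486849e+00,  2.64778015e-01,  1.60537134e+00, -5.74954071e-06,
        1.27367302e+00, -3.69139875e-02]), 'joint_vel': array([ 5.35353691e-05,  4.17341713e-04, -1.29647791e-04, -4.35173812e-04,
        4.52929213e-04, -9.86930541e-04]), 'joint_torque': array([ 1.30152605e-05, -5.15116417e+01, -3.67315793e+01, -2.05498659e-04,
        1.28521599e-02,  2.37003871e-05]), 'tool_pos': array([ 0.28894676, -0.60923086,  0.22994669]), 'tcp_rot': array([-3.06275697e+00, -6.89465642e-01,  6.50596217e-04]), 'wrist_force': array([-0.49110042, -0.59703187, -0.65736755]), 'torque': array([-0.00241844,  0.03002881,  0.01092624]), 'width': 0.9972013981495175}
scene 53.52461054934012 281.7552644294341 208.93751548351332 [-0.05618174 -0.71203278  0.50268008] [ 1.03597313 -0.47708634 -0.7990558 ] ['pixels', 'depth', 'fovy', 'cx', 'cy', 'xyz', 'attitude']
top 54.39339272738757 280.6551892323503 205.16605391676575 [ 0.46734698 -0.18876086  1.16519608] [ 0.06117177 -0.06092514 -1.58630012] ['pixels', 'depth', 'fovy', 'cx', 'cy', 'xyz', 'attitude']
wrist 58.970185705375236 281.7698129157765 210.7153600017144 [ 0.36391908 -0.5732991   0.37227039] [-0.29739634  0.19064297 -1.11619482] ['pixels', 'depth', 'fovy', 'cx', 'cy', 'xyz', 'attitude']
```

View pics/scene0.png

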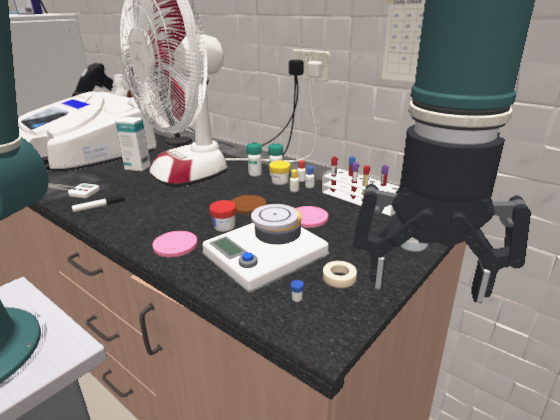

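View pics/top0.png

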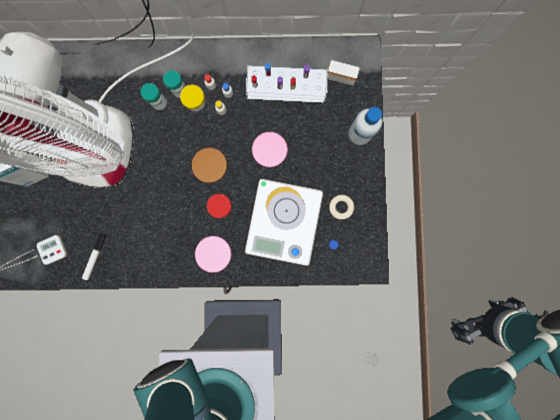

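View pics/wrist0.png

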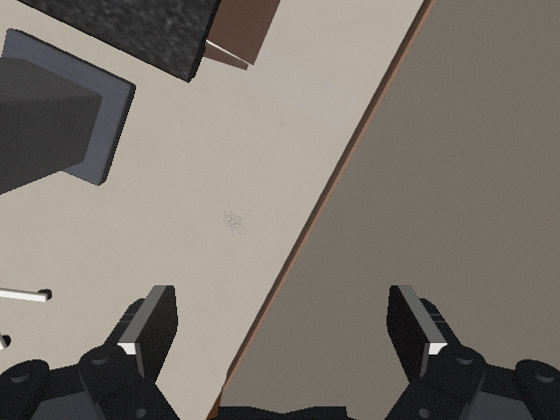

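```bash
cat > h.py <<'E'
import numpy as np,cv2
from scipy.spatial.transform import Rotation as R
def ray(c,uv):
    uv=np.atleast_2d(uv).astype(float)
    f=210/np.tan(np.radians(float(c["fovy"]))/2)
    d=np.c_[(uv[:,0]-c["cx"])/f,-(uv[:,1]-c["cy"])/f,-np.ones(len(uv))]
    return d@R.from_rotvec(c["attitude"]).as_matrix().T
def onplane(c,uv,z):
    d=ray(c,uv);o=c["xyz"]
    return o+d*((z-o[2])/d[:,2])[:,None]
def pts3(c,uv):
    uv=np.atleast_2d(uv).astype(int)
    return c["xyz"]+ray(c,uv)*c["depth"][uv[:,1],uv[:,0]][:,None]
def proj(c,P):
    P=np.atleast_2d(P)
    f=210/np.tan(np.radians(float(c["fovy"]))/2)
    q=(P-c["xyz"])@R.from_rotvec(c["attitude"]).as_matrix()
    return np.c_[c["cx"]+f*q[:,0]/-q[:,2],c["cy"]-f*q[:,1]/-q[:,2]]
E
python3 - <<'E'
from h import *
for n,(x,y,w,h,s) in dict(top=(225,130,140,150,4),scene=(195,190,170,120,4)).items():
    im=cv2.imread(f"pics/{n}0.png")[y:y+h,x:x+w]
    cv2.imwrite(f"pics/{n}0z.png",cv2.resize(im,None,fx=s,fy=s,interpolation=cv2.INTER_CUBIC))
c=np.load("top0.npz")
for uv in [(255,220),(315,220),(270,262),(287,211),(274,192),(300,225),(295,252),(342,207),(334,245),(219,206),(270,149),(240,180)]:
    print(uv,pts3(c,uv).round(4))
E
```

```text
(255, 220) [[ 0.5149 -0.1182  0.0429]]
(315, 220) [[ 0.5122 -0.2831  0.0408]]
(270, 262) [[ 0.3975 -0.1567  0.0057]]
(287, 211) [[ 0.5344 -0.2055  0.1027]]
(274, 192) [[ 0.5862 -0.1722  0.0891]]
(300, 225) [[ 0.4991 -0.2415  0.0434]]
(295, 252) [[ 0.4264 -0.2257  0.0632]]
(342, 207) [[ 0.5499 -0.3649 -0.0024]]
(334, 245) [[ 0.4428 -0.3345  0.0341]]
(219, 206) [[ 0.554  -0.0215  0.0564]]
(270, 149) [[ 0.7187 -0.1615  0.0118]]
(240, 180) [[ 0.6325 -0.0736 -0.0012]]
```

View pics/top0z.png

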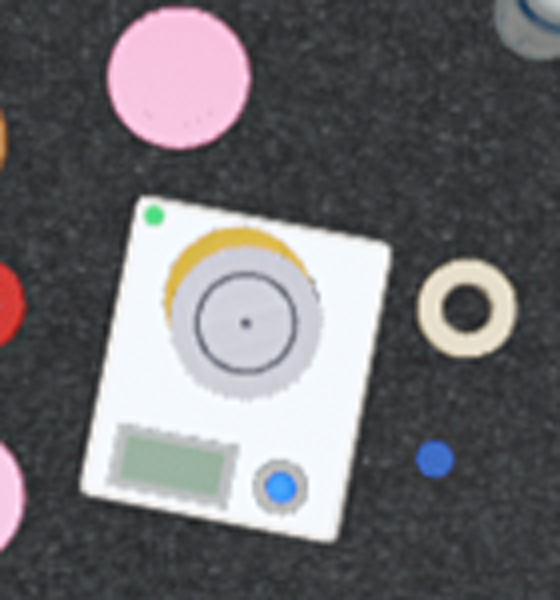

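View pics/scene0z.png

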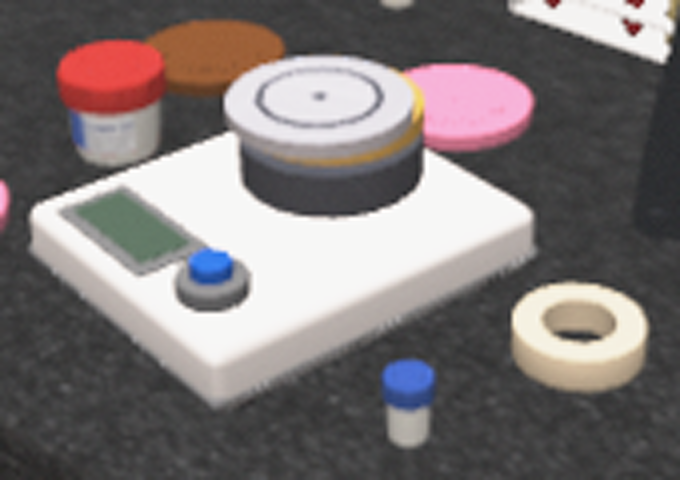

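Run:
```python
from h import *
c=np.load("top0.npz");im=c["pixels"];hsv=cv2.cvtColor(im,cv2.COLOR_RGB2HSV)
m=((hsv[...,1]<25)&(hsv[...,2]>215)).astype(np.uint8)
roi=np.zeros_like(m);roi[170:275,235:330]=1
m*=roi
cs,_=cv2.findContours(m,cv2.RETR_EXTERNAL,cv2.CHAIN_APPROX_NONE)
k=max(cs,key=cv2.contourArea);hull=cv2.convexHull(k)[:,0]
P=onplane(c,hull,0.044)[:,:2]*1000
r=cv2.minAreaRect(P.astype(np.float32));print(r);
b=cv2.boxPoints(r);print(b.round(1))
# long axis dir
e=b-np.roll(b,-1,0);e=e[np.argmax(np.linalg.norm(e,axis=1))];e/=np.linalg.norm(e)
if e[0]<0:e=-e
yaw=np.arctan2(e[1],e[0]);print("yaw deg",np.degrees(yaw))
ctr=np.array(r[0]);Rm=np.array([[np.cos(yaw),-np.sin(yaw)],[np.sin(yaw),np.cos(yaw)]])
print("pan",ctr+Rm@[35,0],"key pred",ctr+Rm@[-74,-45])
np.save("bal.npy",[*ctr,yaw])
# key
mk=((hsv[...,0]>100)&(hsv[...,0]<125)&(hsv[...,1]>120)).astype(np.uint8)*roi
n,l,st,ce=cv2.connectedComponentsWithStats(mk)
for i in range(1,n):
    if st[i,4]>8: print("key",ce[i],st[i],onplane(c,ce[i],0.055)*1000, np.sqrt(st[i,4]/np.pi)*2*2.1)
    ys,xs=np.where(l==i); print(np.median(pts3(c,np.c_[xs,ys])[:,2]))
# upper disc
ms=((hsv[...,1]<35)&(hsv[...,2]>120)&(hsv[...,2]<215)).astype(np.uint8)*roi
ms[240:]=0
ms=cv2.morphologyEx(ms,cv2.MORPH_OPEN,np.ones((3,3)))
cs,_=cv2.findContours(ms,cv2.RETR_EXTERNAL,cv2.CHAIN_APPROX_NONE);k=max(cs,key=cv2.contourArea)
Q=onplane(c,cv2.convexHull(k)[:,0],0.100)[:,:2]*1000
print("upper",cv2.minEnclosingCircle(Q.astype(np.float32)),cv2.fitEllipse(Q.astype(np.float32)))
my=((hsv[...,0]>15)&(hsv[...,0]<32)&(hsv[...,1]>90)).astype(np.uint8)*roi
cs,_=cv2.findContours(my,cv2.RETR_EXTERNAL,cv2.CHAIN_APPROX_NONE);k=max(cs,key=cv2.contourArea)
Q=onplane(c,k[:,0],0.090)[:,:2]*1000
print("lower",cv2.minEnclosingCircle(cv2.convexHull(Q.astype(np.float32))))
```

```text
((509.0799865722656, -196.30795288085938), (176.2646484375, 205.5426025390625), 77.83599853515625)
[[ 390.  -260.8]
 [ 591.  -304.1]
 [ 628.1 -131.8]
 [ 427.2  -88.5]]
yaw deg -12.163996
pan [ 543.29418337 -203.68282284] key pred [ 427.25942339 -224.70505229]
0.02972776269090116
key [294.90909091 251.36363636] [292 248   7   8  44] [[ 427.8540635  -225.74191225   55.        ]] 15.718123337740133
0.06277391644941954
upper ((552.9781494140625, -201.9990234375), 30.529699325561523) ((554.0714721679688, -202.3962860107422), (36.83629608154297, 59.296226501464844), 2.912787914276123)
lower ((561.847412109375, -195.68960571289062), 46.816749572753906)
```

Candidates for upper_disc in the top view are the silver disc on the balance at (287,210), pink discs at (270,149) and (213,254), and a brown disc at (209,165). I choose the silver one on the brass disc, since the close crop shows silver over brass on the pan. The balance rectangle measures 205x176 mm (true 210x180), and the key position agrees to about 1 mm.

```bash
cat > st.py <<'E'
from h import *
from workcell import bot
def st(pr=True):
    s=bot.read_state();b=np.load("bal.npy");yaw=b[2]
    Rm=np.array([[np.cos(yaw),-np.sin(yaw)],[np.sin(yaw),np.cos(yaw)]])
    pan=b[:2]+Rm@[35,0]
    rel=Rm.T@(s["tool_pos"][:2]*1000-pan)
    M=R.from_rotvec(s["tcp_rot"]).as_matrix()
    ty=np.degrees(np.arctan2(M[1,0],M[0,0])-yaw)
    F=Rm.T@s["wrist_force"][:2]
    if pr: print("t %.2f rel pan (bal axes) %s z %.1f toolx yaw rel bal %.2f F bal %s Fz %.2f w %.2f q6 %.2f tilt %.4f"%(s["time"],rel.round(2),s["tool_pos"][2]*1000,ty,F.round(2),s["wrist_force"][2],s["width"],s["q"][5],M[2,2]))
    return s,rel,ty,F
if __name__=="__main__": 
    st()
E
python3 st.py
```

```text
t 0.15 rel pan (bal axes) [-163.11 -450.17] z 230.2 toolx yaw rel bal 37.54 F bal [ 0.01 -0.3 ] Fz 0.76 w 1.00 q6 -0.04 tilt -1.0000
```

Emit:
move_arm(steps=[[40,-18,0,5,0],[80,-36,10,10,0],[468,-208,50,37.5,0],[468,-208,50,37.5,0],[468,-208,50,37.5,0],[468,-208,50,37.5,0],[468,-208,50,37.5,0],[468,-208,50,37.5,0],[468,-208,50,37.5,0],[468,-208,50,37.5,0],[468,-208,50,37.5,0],[468,-208,50,37.5,0],[468,-208,50,37.5,0],[468,-208,50,37.5,0],[468,-208,50,37.5,0]])

```text
time: 1.65
tool_pos: [0.6221, -0.2228, 0.1814]
tcp_rot: [3.123, -0.335, -0.0]
wrist_force: [-0.1, 0.8, -0.0]
width: -0.0
```

```bash
python3 st.py
python3 - <<'E'
from workcell import bot
import cv2
c=bot.read_camera("scene");cv2.imwrite("pics/scene1.png",c["pixels"][:,:,::-1])
E
```

```text
t 1.65 rel pan (bal axes) [81.1  -2.04] z 181.4 toolx yaw rel bal -0.07 F bal [-0.26  0.78] Fz -0.03 w -0.00 q6 1.40 tilt -1.0000
```

View pics/scene1.png

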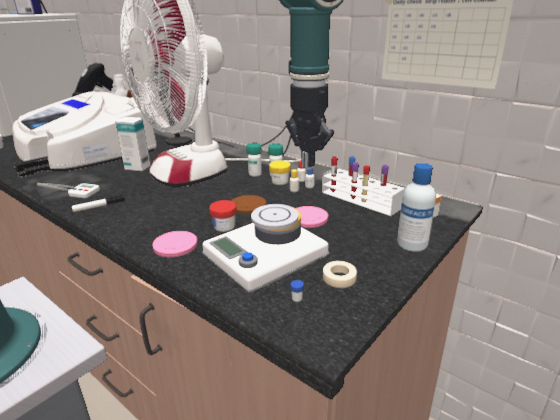

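Emit:
move_arm(steps=[[0,-2,20,0,0],[0,-2,50,0,0],[0,-2,80,0,0],[0,-2,105,0,0],[0,-2,117,0,0],[0,-2,117,0,0],[0,-2,117,0,0]])

```text
time: 2.4
tool_pos: [0.6239, -0.2202, 0.0653]
tcp_rot: [3.124, -0.333, 0.002]
wrist_force: [1.1, -0.2, 0.8]
width: 0.004
```

```bash
python3 st.py
python3 - <<'E'
from workcell import bot
import cv2
c=bot.read_camera("scene");cv2.imwrite("pics/scene2.png",cv2.resize(c["pixels"][130:280,195:365,::-1],None,fx=4,fy=4))
c=bot.read_camera("wrist");cv2.imwrite("pics/wrist2.png",c["pixels"][:,:,::-1])
E
python3 st.py
```

```text
t 2.40 rel pan (bal axes) [82.24  0.79] z 65.3 toolx yaw rel bal -0.01 F bal [1.11 0.03] Fz 0.79 w 0.00 q6 1.41 tilt -1.0000
t 2.50 rel pan (bal axes) [83.19  0.92] z 66.5 toolx yaw rel bal 0.01 F bal [ 0.41 -0.47] Fz 0.17 w 0.00 q6 1.41 tilt -1.0000
```

View pics/scene2.png

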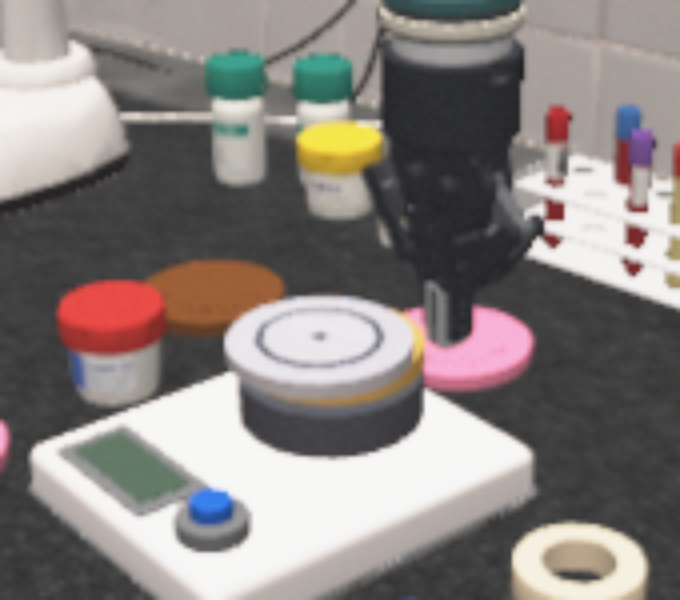

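View pics/wrist2.png

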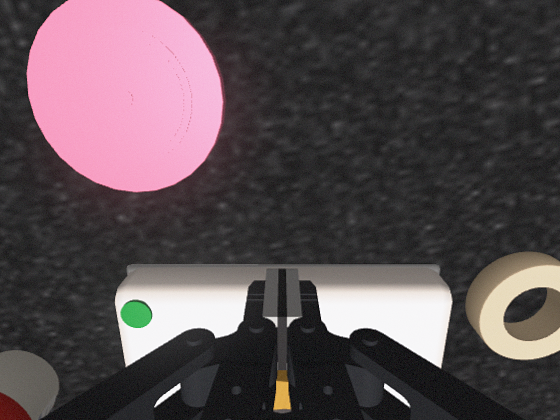

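Emit:
move_arm(steps=[[-2,0,0,0,0],[-4,0,0,0,0],[-6,0,0,0,0],[-7,0,0,0,0],[-8,0,0,0,0],[-9,0,0,0,0],[-10,0,0,0,0],[-11,0,0,0,0],[-12,0,0,0,0],[-13,0,0,0,0],[-14,0,0,0,0],[-15,0,0,0,0]])

```text
time: 3.7
tool_pos: [0.6086, -0.2163, 0.0643]
tcp_rot: [-3.124, 0.332, 0.0]
wrist_force: [-0.1, 0.3, -0.1]
width: 0.001
```

```bash
python3 st.py
```

```text
t 3.70 rel pan (bal axes) [66.51  1.41] z 64.3 toolx yaw rel bal 0.03 F bal [-0.12  0.32] Fz -0.07 w 0.00 q6 1.40 tilt -1.0000
```

Emit:
move_arm(steps=[[-0.7,0,0,0,0],[-1.4,0,0,0,0],[-2.1,0,0,0,0],[-2.8,0,0,0,0],[-3.5,0,0,0,0]])

```text
time: 4.2
tool_pos: [0.6054, -0.2156, 0.0643]
tcp_rot: [3.124, -0.332, 0.0]
wrist_force: [1.7, -0.3, -0.5]
width: -0.006
```

Emit:
move_arm(steps=[[-0.5,0,0,0,0],[-1,0,0,0,0]])

```text
time: 4.4
tool_pos: [0.6043, -0.2154, 0.0643]
tcp_rot: [3.124, -0.332, 0.0]
wrist_force: [1.0, 0.3, -0.0]
width: -0.003
```

```bash
python3 st.py
```

```text
t 4.40 rel pan (bal axes) [62.14  1.43] z 64.3 toolx yaw rel bal 0.03 F bal [0.94 0.48] Fz -0.03 w -0.00 q6 1.40 tilt -1.0000
```

Emit:
move_arm(steps=[[-0.5,0,0,0,0],[-1,0,0,0,0]])

```text
time: 4.6
tool_pos: [0.6033, -0.2152, 0.0643]
tcp_rot: [3.124, -0.332, 0.0]
wrist_force: [-0.1, 0.2, -0.1]
width: -0.001
```

Emit:
move_arm(steps=[[-0.4,0,0,0,0]])

```text
time: 4.7
tool_pos: [0.603, -0.2151, 0.0643]
tcp_rot: [3.124, -0.332, 0.0]
wrist_force: [0.6, -0.4, 0.1]
width: 0.0
```

Emit:
move_arm(steps=[[-0.4,0,0,0,0]])

```text
time: 4.8
tool_pos: [0.6026, -0.215, 0.0643]
tcp_rot: [3.124, -0.332, 0.0]
wrist_force: [0.5, -0.6, 0.0]
width: -0.002
```

Emit:
move_arm(steps=[[-0.4,0,0,0,0]])

```text
time: 4.9
tool_pos: [0.6022, -0.2149, 0.0643]
tcp_rot: [3.124, -0.332, 0.0]
wrist_force: [0.9, -0.2, 0.6]
width: 0.003
```

Emit:
move_arm(steps=[[-0.4,0,0,0,0]])

```text
time: 5.0
tool_pos: [0.6018, -0.2148, 0.0643]
tcp_rot: [-3.124, 0.332, -0.0]
wrist_force: [0.4, -0.5, -0.5]
width: -0.004
```

Emit:
move_arm(steps=[[-0.4,0,0,0,0]])

```text
time: 5.1
tool_pos: [0.6014, -0.2148, 0.0643]
tcp_rot: [3.124, -0.332, 0.0]
wrist_force: [0.5, 0.2, 1.1]
width: -0.002
```

```bash
python3 st.py
python3 - <<'E'
from workcell import bot
import cv2
c=bot.read_camera("scene");cv2.imwrite("pics/scene3.png",cv2.resize(c["pixels"][180:280,225:345,::-1],None,fx=6,fy=6,interpolation=cv2.INTER_CUBIC))
c=bot.read_camera("wrist");cv2.imwrite("pics/wrist3.png",c["pixels"][:,:,::-1])
E
python3 st.py
```

```text
t 5.10 rel pan (bal axes) [59.14  1.41] z 64.3 toolx yaw rel bal 0.03 F bal [0.44 0.27] Fz 1.09 w -0.00 q6 1.40 tilt -1.0000
t 5.20 rel pan (bal axes) [59.04  1.41] z 64.3 toolx yaw rel bal 0.03 F bal [ 1.37 -0.37] Fz -0.66 w 0.00 q6 1.40 tilt -1.0000
```

View pics/scene3.png

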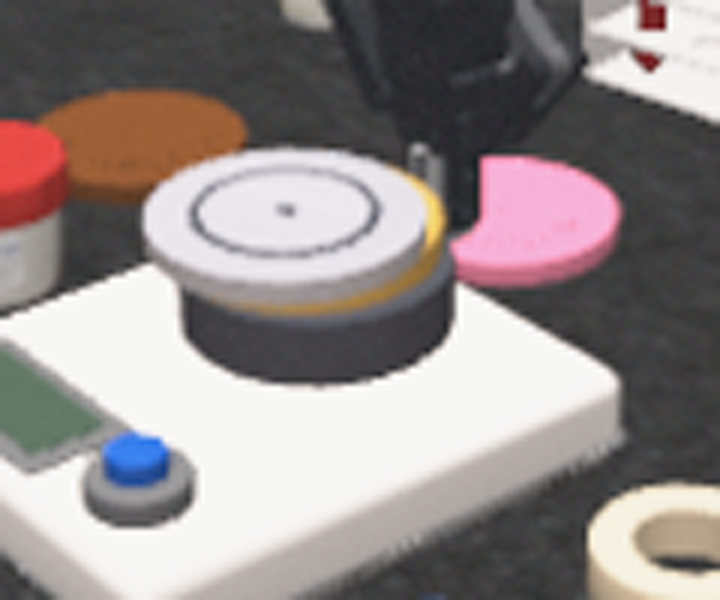

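View pics/wrist3.png

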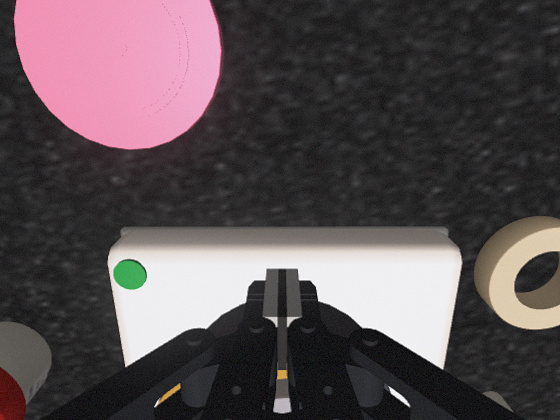

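Emit:
move_arm(steps=[[-0.4,0,0,0,0]])

```text
time: 5.3
tool_pos: [0.601, -0.2147, 0.0643]
tcp_rot: [3.124, -0.332, 0.0]
wrist_force: [0.1, -0.9, -0.8]
width: 0.002
```

Emit:
move_arm(steps=[[-0.4,0,0,0,0]])

```text
time: 5.4
tool_pos: [0.6007, -0.2146, 0.0643]
tcp_rot: [3.124, -0.332, 0.0]
wrist_force: [2.4, -0.2, -0.5]
width: -0.0
```

Emit:
move_arm(steps=[[-0.4,0,0,0,0]])

```text
time: 5.5
tool_pos: [0.6007, -0.2146, 0.0644]
tcp_rot: [3.124, -0.332, 0.002]
wrist_force: [2.9, -1.8, -1.2]
width: 0.003
```

Emit:
move_arm(steps=[[-0.4,0,0,0,0]])

```text
time: 5.6
tool_pos: [0.6007, -0.2146, 0.0644]
tcp_rot: [3.124, -0.332, 0.003]
wrist_force: [4.2, -1.2, -3.0]
width: -0.002
```

Emit:
move_arm(steps=[[2,0,0,0,0],[6,0,0,0,0],[8,1,-30,0,0],[8,1,-65,0,0],[-20,1,-65,0,0],[-60,1,-65,0,0],[-100,1,-65,0,0],[-135,1,-65,0,0],[-149,1,-65,0,0],[-149,1,-65,0,0],[-149,1,-40,0,0],[-149,1,-12,0,0],[-149,1,0,0,0],[-149,1,0,0,0],[-149,1,0,0,0]])

```text
time: 7.1
tool_pos: [0.455, -0.1844, 0.0647]
tcp_rot: [3.124, -0.332, 0.001]
wrist_force: [0.5, -0.6, -0.0]
width: 0.001
```

```bash
python3 st.py
python3 - <<'E'
from workcell import bot
import cv2
c=bot.read_camera("scene");cv2.imwrite("pics/scene4.png",cv2.resize(c["pixels"][160:280,205:345,::-1],None,fx=5,fy=5,interpolation=cv2.INTER_CUBIC))
E
python3 st.py
```

```text
t 7.10 rel pan (bal axes) [-90.37   0.21] z 64.7 toolx yaw rel bal 0.04 F bal [ 0.62 -0.49] Fz -0.04 w 0.00 q6 1.35 tilt -1.0000
t 7.15 rel pan (bal axes) [-89.96   0.09] z 65.3 toolx yaw rel bal 0.04 F bal [ 0.02 -0.4 ] Fz 0.53 w -0.00 q6 1.35 tilt -1.0000
```

View pics/scene4.png

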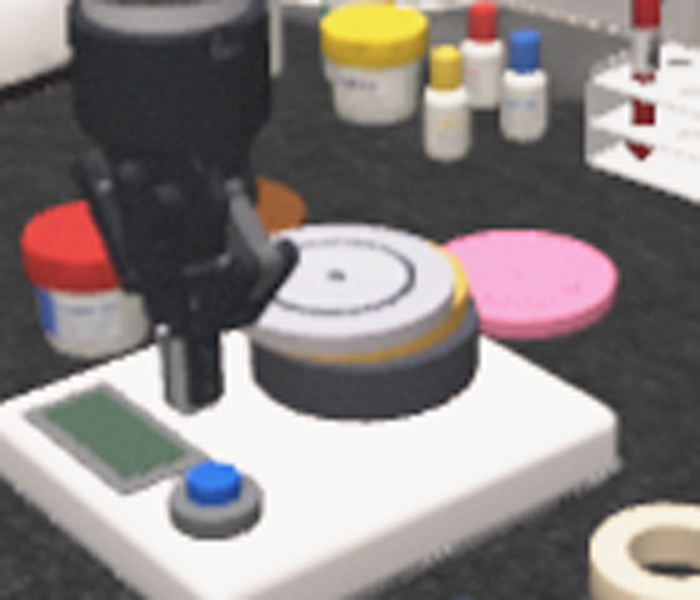

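Emit:
move_arm(steps=[[1,0,0,0,0],[2,0,0,0,0],[3,0,0,0,0],[4,0,0,0,0],[5,0,0,0,0],[6,0,0,0,0],[7,0,0,0,0],[8,0,0,0,0],[9,0,0,0,0],[10,0,0,0,0],[11,0,0,0,0],[12,0,0,0,0],[13,0,0,0,0],[14,0,0,0,0],[15,0,0,0,0],[16,0,0,0,0],[17,0,0,0,0],[18,0,0,0,0],[19,0,0,0,0],[20,0,0,0,0]])

```text
time: 9.15
tool_pos: [0.4735, -0.1883, 0.0642]
tcp_rot: [-3.124, 0.332, 0.0]
wrist_force: [-0.9, 0.0, 0.1]
width: 0.001
```

```bash
python3 st.py
```

```text
t 9.15 rel pan (bal axes) [-71.43   0.35] z 64.2 toolx yaw rel bal 0.04 F bal [-0.9  -0.15] Fz 0.13 w 0.00 q6 1.36 tilt -1.0000
```

Emit:
move_arm(steps=[[1,0,0,0,0],[2,0,0,0,0],[3,0,0,0,0],[4,0,0,0,0],[5,0,0,0,0]])

```text
time: 9.65
tool_pos: [0.4784, -0.1894, 0.0643]
tcp_rot: [-3.124, 0.332, 0.0]
wrist_force: [0.4, 0.1, 0.0]
width: -0.004
```

Emit:
move_arm(steps=[[0.5,0,0,0,0],[1,0,0,0,0]])

```text
time: 9.85
tool_pos: [0.4794, -0.1896, 0.0643]
tcp_rot: [3.124, -0.332, 0.0]
wrist_force: [-0.4, -0.2, -0.1]
width: -0.003
```

Emit:
move_arm(steps=[[0.4,0,0,0,0]])

```text
time: 9.95
tool_pos: [0.4797, -0.1897, 0.0643]
tcp_rot: [3.124, -0.332, -0.0]
wrist_force: [-0.6, -0.1, 0.7]
width: 0.0
```

Emit:
move_arm(steps=[[0.4,0,0,0,0]])

```text
time: 10.05
tool_pos: [0.4801, -0.1897, 0.0643]
tcp_rot: [-3.124, 0.332, 0.0]
wrist_force: [0.2, -0.3, -0.4]
width: 0.004
```

Emit:
move_arm(steps=[[0.4,0,0,0,0]])

```text
time: 10.15
tool_pos: [0.4805, -0.1898, 0.0643]
tcp_rot: [3.124, -0.332, 0.0]
wrist_force: [0.7, -0.2, 0.2]
width: 0.002
```

```bash
python3 st.py
```

```text
t 10.15 rel pan (bal axes) [-64.27   0.33] z 64.3 toolx yaw rel bal 0.03 F bal [ 0.69 -0.04] Fz 0.22 w 0.00 q6 1.36 tilt -1.0000
```

Emit:
move_arm(steps=[[0.4,0,0,0,0]])

```text
time: 10.25
tool_pos: [0.4809, -0.1899, 0.0643]
tcp_rot: [-3.124, 0.332, 0.0]
wrist_force: [-0.8, -1.4, 0.2]
width: -0.001
```

Emit:
move_arm(steps=[[0.4,0,0,0,0]])

```text
time: 10.35
tool_pos: [0.4813, -0.19, 0.0643]
tcp_rot: [-3.124, 0.332, 0.0]
wrist_force: [-0.7, 0.2, 0.4]
width: 0.002
```

Emit:
move_arm(steps=[[0.4,0,0,0,0]])

```text
time: 10.45
tool_pos: [0.4813, -0.1899, 0.0642]
tcp_rot: [-3.124, 0.332, 0.002]
wrist_force: [-2.0, -0.4, 0.5]
width: -0.003
```

Emit:
move_arm(steps=[[0.4,0,0,0,0]])

```text
time: 10.55
tool_pos: [0.4813, -0.1899, 0.0641]
tcp_rot: [-3.124, 0.332, 0.003]
wrist_force: [-3.9, -0.1, 2.4]
width: 0.003
```

Emit:
move_arm(steps=[[-2,0,0,0,0],[-6,0,0,0,0],[-10,0,-30,0,0],[-10,0,-65,0,0],[-10,-20,-65,-8.5,0],[0,-50,-65,-17,0],[30,-75,-65,-25.5,0],[60,-84,-65,-34,0],[60,-84,-65,-42.5,0],[60,-84,-65,-51,0],[60,-84,-65,-59.5,0],[60,-84,-65,-68,0],[60,-84,-65,-76.5,0],[60,-84,-65,-85,0],[60,-84,-65,-90,0],[60,-84,-65,-90,0]])

```text
time: 12.15
tool_pos: [0.5585, -0.1206, 0.1293]
tcp_rot: [2.443, 1.974, 0.001]
wrist_force: [-0.3, 0.8, -0.5]
width: -0.001
```

```bash
python3 st.py
python3 - <<'E'
from workcell import bot
import cv2,numpy as np
c=bot.read_camera("top");cv2.imwrite("pics/top5.png",cv2.resize(c["pixels"][150:280,225:345,::-1],None,fx=5,fy=5,interpolation=cv2.INTER_CUBIC))
E
python3 st.py
```

```text
t 12.15 rel pan (bal axes) [-2.69 84.4 ] z 129.3 toolx yaw rel bal 90.04 F bal [-0.5   0.71] Fz -0.53 w -0.00 q6 -0.04 tilt -1.0000
t 12.20 rel pan (bal axes) [-2.74 84.38] z 129.3 toolx yaw rel bal 89.92 F bal [1.18 0.18] Fz -0.19 w 0.00 q6 -0.04 tilt -1.0000
```

View pics/top5.png

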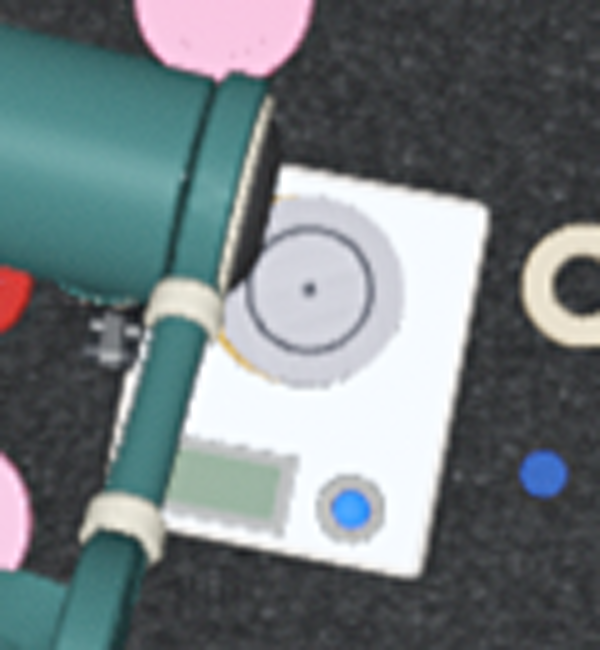

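Emit:
move_arm(steps=[[0,0,25,0,0],[0,0,50,0,0],[0,0,65,0,0],[0,0,65,0,0],[0,0,65,0,0],[-1,0,65,0,0],[-2,0,65,0,0],[-3,0,65,0,0],[-4,0,65,0,0],[-5,0,65,0,0],[-6,0,65,0,0],[-7,0,65,0,0],[-8,0,65,0,0],[-9,0,65,0,0],[-10,0,65,0,0],[-11,0,65,0,0],[-12,0,65,0,0],[-13,0,65,0,0],[-14,0,65,0,0]])

```text
time: 14.1
tool_pos: [0.5554, -0.1344, 0.0643]
tcp_rot: [2.444, 1.974, -0.0]
wrist_force: [0.9, -0.5, 0.2]
width: -0.001
```

Emit:
move_arm(steps=[[-1,0,0,0,0],[-2,0,0,0,0],[-3,0,0,0,0],[-4,0,0,0,0]])

```text
time: 14.5
tool_pos: [0.5546, -0.1381, 0.0643]
tcp_rot: [-2.444, -1.974, -0.0]
wrist_force: [0.1, 1.5, 0.5]
width: -0.004
```

```bash
python3 st.py
```

```text
t 14.50 rel pan (bal axes) [-2.76 66.45] z 64.3 toolx yaw rel bal 90.04 F bal [-0.2   1.47] Fz 0.54 w -0.00 q6 -0.08 tilt -1.0000
```

Emit:
move_arm(steps=[[-0.7,0,0,0,0],[-1.4,0,0,0,0],[-2,0,0,0,0]])

```text
time: 14.8
tool_pos: [0.5542, -0.1402, 0.0643]
tcp_rot: [-2.444, -1.974, -0.0]
wrist_force: [-0.1, 0.8, -0.0]
width: -0.002
```

Emit:
move_arm(steps=[[-0.4,0,0,0,0],[-0.8,0,0,0,0]])

```text
time: 15.0
tool_pos: [0.554, -0.141, 0.0643]
tcp_rot: [2.444, 1.974, 0.0]
wrist_force: [0.5, -0.9, 0.2]
width: 0.002
```

Emit:
move_arm(steps=[[-0.4,0,0,0,0]])

```text
time: 15.1
tool_pos: [0.5539, -0.1414, 0.0643]
tcp_rot: [-2.444, -1.974, -0.0]
wrist_force: [0.6, 1.0, 0.3]
width: 0.001
```

Emit:
move_arm(steps=[[-0.4,0,0,0,0]])

```text
time: 15.2
tool_pos: [0.5539, -0.1417, 0.0643]
tcp_rot: [-2.444, -1.974, -0.0]
wrist_force: [-0.7, 0.9, 0.5]
width: -0.005
```

Emit:
move_arm(steps=[[-0.4,0,0,0,0]])

```text
time: 15.3
tool_pos: [0.5538, -0.1422, 0.0643]
tcp_rot: [-2.444, -1.974, -0.0]
wrist_force: [0.1, 0.1, -0.7]
width: 0.0
```

```bash
python3 st.py
```

```text
t 15.30 rel pan (bal axes) [-2.74 62.35] z 64.3 toolx yaw rel bal 90.03 F bal [0.04 0.11] Fz -0.70 w 0.00 q6 -0.08 tilt -1.0000
```

Emit:
move_arm(steps=[[-0.4,0,0,0,0]])

```text
time: 15.4
tool_pos: [0.5537, -0.1425, 0.0643]
tcp_rot: [-2.444, -1.974, 0.0]
wrist_force: [0.0, 1.5, 0.1]
width: 0.002
```

Emit:
move_arm(steps=[[-0.4,0,0,0,0]])

```text
time: 15.5
tool_pos: [0.5536, -0.1429, 0.0643]
tcp_rot: [-2.444, -1.974, -0.0]
wrist_force: [-0.0, 0.9, -0.6]
width: -0.001
```

Emit:
move_arm(steps=[[-0.4,0,0,0,0]])

```text
time: 15.6
tool_pos: [0.5535, -0.1433, 0.0643]
tcp_rot: [-2.444, -1.974, -0.0]
wrist_force: [-0.1, 1.6, 0.3]
width: -0.001
```

Emit:
move_arm(steps=[[-0.4,0,0,0,0]])

```text
time: 15.7
tool_pos: [0.5535, -0.1435, 0.0643]
tcp_rot: [-2.444, -1.974, -0.001]
wrist_force: [1.5, 2.9, 1.0]
width: 0.003
```

Emit:
move_arm(steps=[[-0.3,0,0,0,0]])

```text
time: 15.8
tool_pos: [0.5535, -0.1435, 0.0643]
tcp_rot: [-2.444, -1.974, -0.001]
wrist_force: [1.9, 4.1, -0.2]
width: -0.003
```

```bash
python3 st.py
```

```text
t 15.80 rel pan (bal axes) [-2.73 60.98] z 64.3 toolx yaw rel bal 90.02 F bal [0.99 4.36] Fz -0.23 w -0.00 q6 -0.09 tilt -1.0000
```

Emit:
move_arm(steps=[[2,0,0,0,0],[6,0,0,0,0],[10,0,-30,0,0],[10,0,-65,0,0],[-20,0,-65,0,0],[-60,0,-65,0,0],[-100,0,-65,0,0],[-130,0,-65,0,0],[-141,0,-65,0,0],[-141,0,-60,0,0],[-141,0,-35,0,0],[-141,0,-10,0,0],[-141,0,0,0,0],[-141,0,0,0,0],[-141,0,0,0,0],[-140,0,0,0,0],[-139,0,0,0,0],[-138,0,0,0,0],[-137,0,0,0,0],[-136,0,0,0,0]])

```text
time: 17.8
tool_pos: [0.5249, -0.277, 0.0646]
tcp_rot: [2.443, 1.974, 0.0]
wrist_force: [0.4, 1.1, -0.2]
width: -0.0
```

```bash
python3 st.py
python3 - <<'E'
from workcell import bot
import cv2,numpy as np
c=bot.read_camera("scene");cv2.imwrite("pics/scene6.png",cv2.resize(c["pixels"][160:280,205:345,::-1],None,fx=5,fy=5,interpolation=cv2.INTER_CUBIC))
E
```

```text
t 17.80 rel pan (bal axes) [ -2.51 -75.5 ] z 64.6 toolx yaw rel bal 90.03 F bal [0.18 1.2 ] Fz -0.22 w -0.00 q6 -0.32 tilt -1.0000
```

View pics/scene6.png

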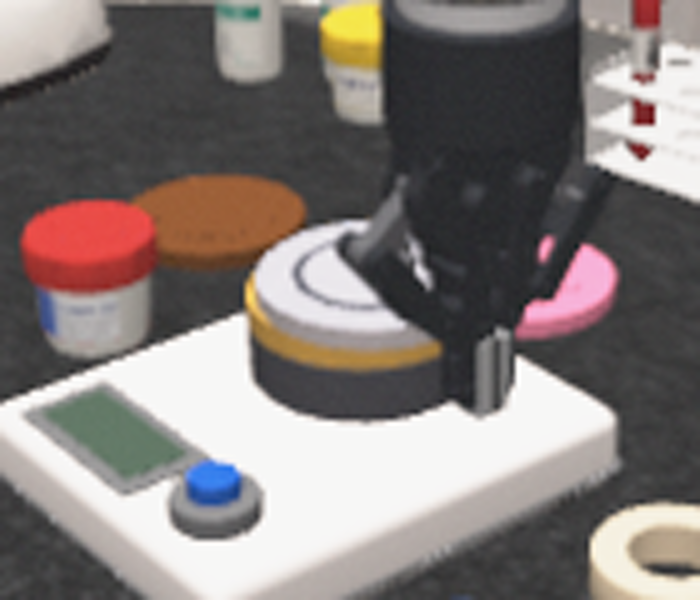

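Emit:
move_arm(steps=[[1,0,0,0,0],[2,0,0,0,0],[3,0,0,0,0],[4,0,0,0,0],[5,0,0,0,0],[6,0,0,0,0],[7,0,0,0,0],[8,0,0,0,0],[9,0,0,0,0],[10,0,0,0,0],[11,0,0,0,0],[11.7,0,0,0,0],[12.4,0,0,0,0]])

```text
time: 19.15
tool_pos: [0.5274, -0.2647, 0.0643]
tcp_rot: [2.444, 1.974, 0.0]
wrist_force: [0.4, 0.3, 0.6]
width: -0.001
```

```bash
python3 st.py
```

```text
t 19.15 rel pan (bal axes) [ -2.65 -63.04] z 64.3 toolx yaw rel bal 90.04 F bal [0.32 0.39] Fz 0.59 w -0.00 q6 -0.30 tilt -1.0000
```

Emit:
move_arm(steps=[[0.4,0,0,0,0],[0.8,0,0,0,0]])

```text
time: 19.35
tool_pos: [0.5276, -0.264, 0.0643]
tcp_rot: [2.444, 1.974, -0.0]
wrist_force: [-0.6, 0.2, -0.7]
width: -0.004
```

Emit:
move_arm(steps=[[0.4,0,0,0,0]])

```text
time: 19.45
tool_pos: [0.5277, -0.2636, 0.0643]
tcp_rot: [-2.444, -1.974, 0.0]
wrist_force: [0.1, -0.1, -1.0]
width: 0.0
```

Emit:
move_arm(steps=[[0.4,0,0,0,0]])

```text
time: 19.55
tool_pos: [0.5277, -0.2632, 0.0643]
tcp_rot: [-2.444, -1.974, 0.0]
wrist_force: [-0.6, -0.2, 0.2]
width: 0.003
```

Emit:
move_arm(steps=[[0.4,0,0,0,0]])

```text
time: 19.65
tool_pos: [0.5278, -0.2629, 0.0643]
tcp_rot: [2.444, 1.974, 0.0]
wrist_force: [-0.0, 0.2, -0.6]
width: 0.002
```

Emit:
move_arm(steps=[[0.4,0,0,0,0]])

```text
time: 19.75
tool_pos: [0.5279, -0.2626, 0.0643]
tcp_rot: [2.443, 1.974, -0.0]
wrist_force: [0.2, -1.8, -0.6]
width: 0.001
```

Emit:
move_arm(steps=[[0.4,0,0,0,0]])

```text
time: 19.85
tool_pos: [0.5279, -0.2626, 0.0643]
tcp_rot: [2.443, 1.974, -0.001]
wrist_force: [-0.6, -4.7, -1.5]
width: -0.001
```

Emit:
move_arm(steps=[[0.3,0,0,0,0]])

```text
time: 19.95
tool_pos: [0.5279, -0.2626, 0.0643]
tcp_rot: [2.443, 1.974, -0.002]
wrist_force: [-1.4, -5.4, -1.1]
width: -0.0
```

```bash
python3 st.py
```

```text
t 19.95 rel pan (bal axes) [ -2.66 -60.84] z 64.3 toolx yaw rel bal 90.06 F bal [-0.19 -5.6 ] Fz -1.07 w -0.00 q6 -0.29 tilt -1.0000
```

Emit:
move_arm(steps=[[-2,0,0,0,0],[-6,0,0,0,0],[-10,0,-30,0,0],[-10,0,-65,8.5,0],[-10,30,-65,17,0],[-10,60,-65,25.5,0],[20,70,-65,34,0],[50,70,-65,42.5,0],[60,70,-65,51,0],[60,70,-65,59.5,0],[60,70,-65,68,0],[60,70,-65,76.5,0],[60,70,-65,85,0],[60,70,-65,90,0],[60,70,-65,90,0]])

```text
time: 21.45
tool_pos: [0.6091, -0.2176, 0.1292]
tcp_rot: [-3.123, 0.332, 0.0]
wrist_force: [0.2, 0.2, -0.0]
width: 0.001
```

```bash
python3 st.py
python3 - <<'E'
from workcell import bot
import cv2,numpy as np
c=bot.read_camera("scene");cv2.imwrite("pics/scene7.png",cv2.resize(c["pixels"][180:280,225:345,::-1],None,fx=6,fy=6,interpolation=cv2.INTER_CUBIC))
E
```

```text
t 21.45 rel pan (bal axes) [67.24  0.24] z 129.2 toolx yaw rel bal 0.02 F bal [0.16 0.25] Fz -0.00 w 0.00 q6 1.40 tilt -1.0000
```

View pics/scene7.png

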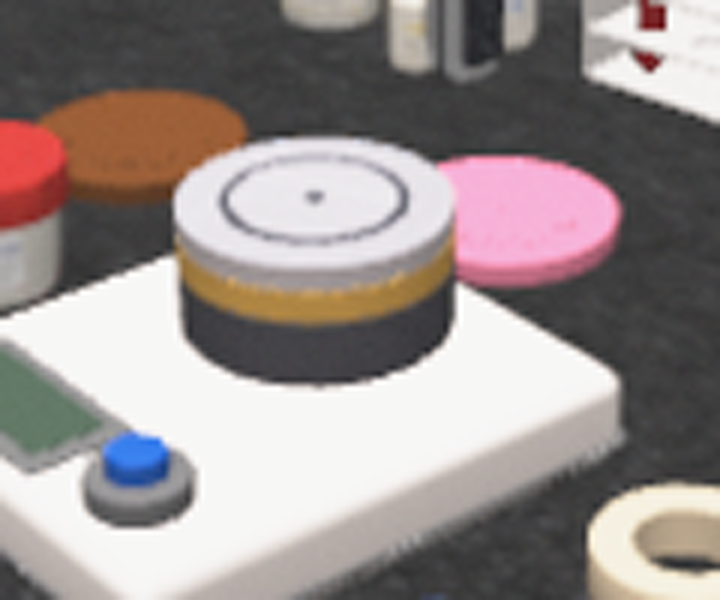

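Emit:
move_arm(steps=[[0,0,25,0,0],[0,0,50,0,0],[0,0,65,0,0],[0,0,65,0,0],[0,0,65,0,0],[-1,0,65,0,0],[-2,0,65,0,0],[-3,0,65,0,0],[-4,0,65,0,0],[-5,0,65,0,0],[-6,0,65,0,0],[-6.7,0,65,0,0],[-7.4,0,65,0,0],[-8,0,65,0,0]])

```text
time: 22.9
tool_pos: [0.6012, -0.2161, 0.0643]
tcp_rot: [-3.124, 0.332, 0.0]
wrist_force: [-0.6, 0.8, -0.4]
width: -0.001
```

```bash
python3 st.py
```

```text
t 22.90 rel pan (bal axes) [5.922e+01 3.000e-02] z 64.3 toolx yaw rel bal 0.03 F bal [-0.72  0.63] Fz -0.43 w -0.00 q6 1.40 tilt -1.0000
```

Emit:
move_arm(steps=[[-0.4,0,0,0,0]])

```text
time: 23.0
tool_pos: [0.6008, -0.2161, 0.0642]
tcp_rot: [3.124, -0.332, -0.0]
wrist_force: [-0.3, -0.3, 0.3]
width: -0.001
```

Emit:
move_arm(steps=[[-0.4,0,0,0,0]])

```text
time: 23.1
tool_pos: [0.6005, -0.216, 0.0642]
tcp_rot: [3.124, -0.332, -0.0]
wrist_force: [-0.6, 0.2, 0.2]
width: 0.0
```

Emit:
move_arm(steps=[[-0.4,0,0,0,0]])

```text
time: 23.2
tool_pos: [0.6004, -0.216, 0.0643]
tcp_rot: [3.124, -0.332, 0.001]
wrist_force: [2.0, -0.5, -0.2]
width: -0.002
```

Emit:
move_arm(steps=[[-0.4,0,0,0,0]])

```text
time: 23.3
tool_pos: [0.6004, -0.216, 0.0644]
tcp_rot: [3.124, -0.332, 0.002]
wrist_force: [2.7, -1.2, -1.6]
width: 0.001
```

Emit:
move_arm(steps=[[2,0,0,0,0],[6,0,0,0,0],[8,0,-30,0,0],[8,0,-65,0,0],[-20,0,-65,0,0],[-60,0,-65,0,0],[-100,0,-65,0,0],[-125,0,-65,0,0],[-130,0,-65,0,0],[-130,0,-60,0,0],[-130,0,-35,0,0],[-130,0,-10,0,0],[-130,0,0,0,0],[-130,0,0,0,0],[-130,0,0,0,0],[-129,0,0,0,0],[-128,0,0,0,0],[-127,0,0,0,0],[-126,0,0,0,0],[-125,0,0,0,0]])

```text
time: 25.3
tool_pos: [0.4777, -0.1897, 0.0646]
tcp_rot: [3.124, -0.332, 0.001]
wrist_force: [-0.1, -0.3, -0.1]
width: 0.002
```

```bash
python3 st.py
```

```text
t 25.30 rel pan (bal axes) [-67.04  -0.1 ] z 64.6 toolx yaw rel bal 0.03 F bal [-0.04 -0.26] Fz -0.14 w 0.00 q6 1.36 tilt -1.0000
```

Rim contact expected near -63.5.

Emit:
move_arm(steps=[[0.8,0,0,0,0],[1.6,0,0,0,0],[2.3,0,0,0,0]])

```text
time: 25.6
tool_pos: [0.4798, -0.19, 0.0643]
tcp_rot: [-3.124, 0.332, 0.0]
wrist_force: [0.2, 0.6, -1.1]
width: -0.0
```

Emit:
move_arm(steps=[[0.4,0,0,0,0]])

```text
time: 25.7
tool_pos: [0.4802, -0.1901, 0.0643]
tcp_rot: [-3.124, 0.332, -0.0]
wrist_force: [-0.2, -0.4, 0.4]
width: -0.003
```

Emit:
move_arm(steps=[[0.4,0,0,0,0]])

```text
time: 25.8
tool_pos: [0.4805, -0.1902, 0.0642]
tcp_rot: [-3.124, 0.332, 0.0]
wrist_force: [-0.6, 0.1, 0.6]
width: 0.002
```

Emit:
move_arm(steps=[[0.4,0,0,0,0]])

```text
time: 25.9
tool_pos: [0.4809, -0.1903, 0.0642]
tcp_rot: [-3.124, 0.332, 0.0]
wrist_force: [0.2, 0.1, -0.3]
width: -0.001
```

```bash
python3 st.py
```

```text
t 25.90 rel pan (bal axes) [-6.381e+01 -4.000e-02] z 64.2 toolx yaw rel bal 0.03 F bal [0.17 0.1 ] Fz -0.33 w -0.00 q6 1.36 tilt -1.0000
```

Emit:
move_arm(steps=[[0.4,0,0,0,0]])

```text
time: 26.0
tool_pos: [0.4812, -0.1904, 0.0642]
tcp_rot: [-3.124, 0.332, 0.001]
wrist_force: [-1.4, -0.1, 0.3]
width: 0.001
```

Emit:
move_arm(steps=[[0.4,0,0,0,0]])

```text
time: 26.1
tool_pos: [0.4812, -0.1903, 0.0641]
tcp_rot: [-3.124, 0.332, 0.002]
wrist_force: [-2.4, -0.5, 1.8]
width: -0.001
```

Emit:
move_arm(steps=[[0.3,0,0,0,0]])

```text
time: 26.2
tool_pos: [0.4812, -0.1903, 0.064]
tcp_rot: [-3.124, 0.332, 0.003]
wrist_force: [-3.8, -0.4, 1.7]
width: 0.001
```

```bash
python3 st.py
```

```text
t 26.20 rel pan (bal axes) [-6.351e+01  3.000e-02] z 64.0 toolx yaw rel bal 0.04 F bal [-3.67 -1.18] Fz 1.73 w 0.00 q6 1.36 tilt -1.0000
```

Emit:
move_arm(steps=[[-2,0,0,0,0],[-6,0,0,0,0],[-10,0,-30,0,0],[-10,0,-65,-8.5,0],[-10,-20,-65,-17,0],[0,-50,-65,-25.5,0],[30,-70,-65,-34,0],[60,-70,-65,-42.5,0],[60,-70,-65,-51,0],[60,-70,-65,-59.5,0],[60,-70,-65,-68,0],[60,-70,-65,-76.5,0],[60,-70,-65,-85,0],[60,-70,-65,-90,0],[60,-70,-65,-90,0],[60,-70,-35,-90,0],[60,-70,-10,-90,0],[60,-70,0,-90,0],[60,-70,0,-90,0],[60,-70,0,-90,0]])

```text
time: 28.2
tool_pos: [0.5559, -0.1349, 0.0649]
tcp_rot: [2.444, 1.973, 0.001]
wrist_force: [-0.1, -0.6, 0.1]
width: 0.002
```

```bash
python3 st.py
```

```text
t 28.20 rel pan (bal axes) [-2.19 69.94] z 64.9 toolx yaw rel bal 89.99 F bal [-0.   -0.66] Fz 0.09 w 0.00 q6 -0.07 tilt -1.0000
```

Emit:
move_arm(steps=[[-1,0,0,0,0],[-2,0,0,0,0],[-3,0,0,0,0],[-4,0,0,0,0],[-5,0,0,0,0],[-6,0,0,0,0],[-6.8,0,0,0,0],[-7.4,0,0,0,0],[-7.8,0,0,0,0],[-8.1,0,0,0,0]])

```text
time: 29.2
tool_pos: [0.5536, -0.1426, 0.0642]
tcp_rot: [-2.444, -1.974, 0.0]
wrist_force: [0.8, 0.2, -0.5]
width: -0.001
```

Emit:
move_arm(steps=[[-0.4,0,0,0,0]])

```text
time: 29.3
tool_pos: [0.5536, -0.143, 0.0643]
tcp_rot: [-2.444, -1.974, 0.0]
wrist_force: [-0.2, -0.2, 0.4]
width: -0.002
```

Emit:
move_arm(steps=[[-0.4,0,0,0,0]])

```text
time: 29.4
tool_pos: [0.5535, -0.1434, 0.0643]
tcp_rot: [-2.444, -1.974, -0.0]
wrist_force: [0.7, 0.2, 0.1]
width: -0.0
```

```bash
python3 st.py
```

```text
t 29.40 rel pan (bal axes) [-2.73 61.13] z 64.3 toolx yaw rel bal 90.03 F bal [0.67 0.36] Fz 0.05 w -0.00 q6 -0.09 tilt -1.0000
```

Emit:
move_arm(steps=[[-0.4,0,0,0,0]])

```text
time: 29.5
tool_pos: [0.5535, -0.1435, 0.0643]
tcp_rot: [-2.444, -1.974, -0.001]
wrist_force: [0.3, 4.0, -0.7]
width: 0.002
```

Emit:
move_arm(steps=[[-0.3,0,0,0,0]])

```text
time: 29.6
tool_pos: [0.5535, -0.1435, 0.0643]
tcp_rot: [-2.444, -1.973, -0.001]
wrist_force: [1.1, 3.5, 0.3]
width: -0.001
```

Emit:
move_arm(steps=[[2,0,0,0,0],[6,0,0,0,0],[10,0,-30,0,0],[10,0,-65,0,0],[-20,0,-65,0,0],[-60,0,-65,0,0],[-100,0,-65,0,0],[-125,0,-65,0,0],[-130,0,-65,0,0],[-130,0,-60,0,0],[-130,0,-35,0,0],[-130,0,-10,0,0],[-130,0,0,0,0],[-130,0,0,0,0],[-130,0,0,0,0],[-129,0,0,0,0],[-128,0,0,0,0],[-127,0,0,0,0],[-126,0,0,0,0],[-125,0,0,0,0]])

```text
time: 31.6
tool_pos: [0.5272, -0.2663, 0.0646]
tcp_rot: [2.443, 1.974, 0.0]
wrist_force: [-0.4, -0.2, 0.8]
width: -0.004
```

```bash
python3 st.py
```

```text
t 31.60 rel pan (bal axes) [ -2.52 -64.63] z 64.6 toolx yaw rel bal 90.03 F bal [-0.37 -0.27] Fz 0.76 w -0.00 q6 -0.30 tilt -1.0000
```

Contact expected at -60.8.

Emit:
move_arm(steps=[[0.8,0,0,0,0],[1.5,0,0,0,0],[2.2,0,0,0,0],[2.6,0,0,0,0]])

```text
time: 32.0
tool_pos: [0.5276, -0.2637, 0.0642]
tcp_rot: [-2.444, -1.974, 0.0]
wrist_force: [0.1, -0.4, 0.8]
width: -0.001
```

Emit:
move_arm(steps=[[0.4,0,0,0,0]])

```text
time: 32.1
tool_pos: [0.5277, -0.2633, 0.0642]
tcp_rot: [-2.444, -1.974, 0.0]
wrist_force: [-0.4, 0.4, 0.5]
width: -0.002
```

Emit:
move_arm(steps=[[0.4,0,0,0,0]])

```text
time: 32.2
tool_pos: [0.5278, -0.263, 0.0643]
tcp_rot: [2.444, 1.974, -0.0]
wrist_force: [0.6, 0.2, -0.7]
width: 0.004
```

Emit:
move_arm(steps=[[0.4,0,0,0,0]])

```text
time: 32.3
tool_pos: [0.5279, -0.2626, 0.0643]
tcp_rot: [2.444, 1.974, -0.0]
wrist_force: [-1.1, -1.6, 0.2]
width: 0.003
```

```bash
python3 st.py
```

```text
t 32.30 rel pan (bal axes) [ -2.66 -60.88] z 64.3 toolx yaw rel bal 90.04 F bal [-0.72 -1.78] Fz 0.17 w 0.00 q6 -0.29 tilt -1.0000
```

Emit:
move_arm(steps=[[0.4,0,0,0,0]])

```text
time: 32.4
tool_pos: [0.5279, -0.2627, 0.0643]
tcp_rot: [2.443, 1.974, -0.001]
wrist_force: [-0.6, -3.0, -1.6]
width: 0.003
```

Emit:
move_arm(steps=[[-2,0,0,0,0],[-6,0,0,0,0],[-10,0,-30,0,0],[-10,0,-65,0,0],[-10,-40,-65,0,0],[0,-80,-65,0,0],[15,-108,-65,0,0],[15,-108,-65,0,0],[15,-108,-65,0,0]])

```text
time: 33.3
tool_pos: [0.4255, -0.2248, 0.1296]
tcp_rot: [2.443, 1.974, 0.001]
wrist_force: [0.5, 0.3, 1.0]
width: 0.0
```

```bash
python3 st.py
python3 - <<'E'
from workcell import bot
import cv2,numpy as np
for n,(a,b,cc,d) in dict(top=(150,280,225,345),scene=(180,280,225,345)).items():
    c=bot.read_camera(n);np.savez(n+"8.npz",**c)
    cv2.imwrite(f"pics/{n}8.png",cv2.resize(c["pixels"][a:b,cc:d,::-1],None,fx=4.5,fy=4.5,interpolation=cv2.INTER_CUBIC))
E
```

```text
t 33.30 rel pan (bal axes) [-110.72  -45.51] z 129.6 toolx yaw rel bal 90.03 F bal [0.43 0.41] Fz 0.96 w 0.00 q6 -0.33 tilt -1.0000
```

View pics/scene8.png

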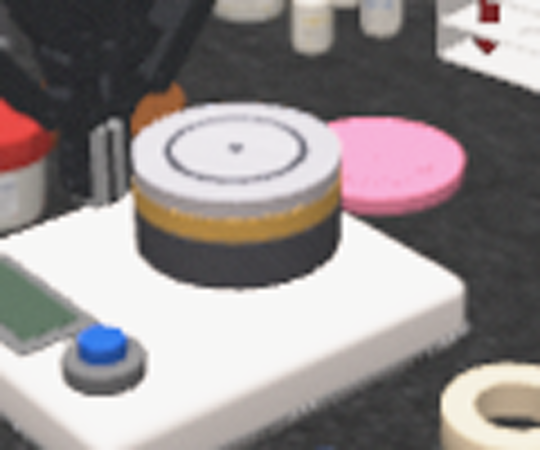

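View pics/top8.png

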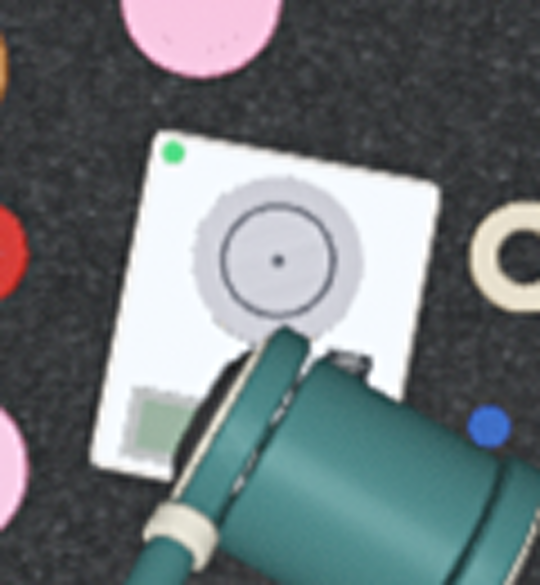

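Run:
```python
from h import *
c=np.load("scene8.npz")
print(proj(c,[[.4255,-.2248,.1296],[.4255,-.2248,.060]]))
im=c["pixels"];hsv=cv2.cvtColor(im,cv2.COLOR_RGB2HSV)
mk=((hsv[...,0]>100)&(hsv[...,0]<125)&(hsv[...,1]>120)).astype(np.uint8);mk[:245]=0;mk[270:]=0;mk[:,:230]=0;mk[:,265:]=0
ys,xs=np.where(mk);print(xs.min(),xs.max(),ys.min(),ys.max(),xs.mean())
P=pts3(c,np.c_[xs,ys]);print(np.percentile(P[:,2],[5,50,90,97]),np.median(P,axis=0))
```

```text
[[245.63159878 224.51990883]
 [247.52940141 255.98570369]]
242 252 252 260 247.2987012987013
[0.05690005 0.06383684 0.06583148 0.06625575] [ 0.42086203 -0.22900915  0.06383684]
```

Emit:
move_arm(steps=[[0,0,20,0,0],[0,0,40,0,0],[0,0,52,0,0],[0,0,57,0,0],[0,0,59,0,0],[0,0,59,0,0]])

```text
time: 34.0
tool_pos: [0.426, -0.2251, 0.0705]
tcp_rot: [2.444, 1.974, 0.0]
wrist_force: [-0.8, -0.1, 0.5]
width: 0.003
```

```bash
python3 st.py
python3 - <<'E'
from workcell import bot
import cv2,numpy as np
c=bot.read_camera("scene")
cv2.imwrite(f"pics/scene9.png",cv2.resize(c["pixels"][180:280,215:335,::-1],None,fx=5,fy=5,interpolation=cv2.INTER_CUBIC))
E
```

```text
t 34.00 rel pan (bal axes) [-110.1   -45.68] z 70.5 toolx yaw rel bal 90.03 F bal [-0.78 -0.27] Fz 0.47 w 0.00 q6 -0.33 tilt -1.0000
```

View pics/scene9.png

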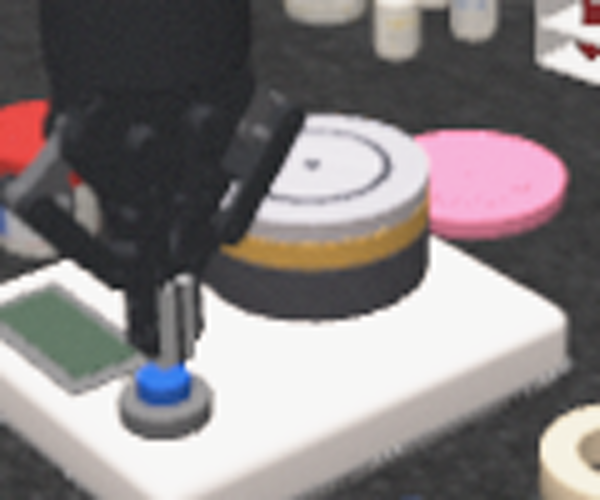

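Emit:
move_arm(steps=[[0,0,-30,0,0],[0,0,-40,8.5,0],[0,0,-40,17,0],[0,0,-40,25.5,0],[0,0,-40,34,0],[0,0,-40,42.5,0],[0,0,-40,51,0],[0,0,-40,59.5,0],[0,0,-40,68,0],[0,0,-40,76.5,0],[0,0,-40,85,0],[0,0,-40,90,0],[0,0,-30,90,0],[0,0,-15,90,0],[0,0,0,90,0],[0,0,3,90,0],[0,0,4,90,0],[0,0,5,90,0]])

```text
time: 35.85
tool_pos: [0.426, -0.2251, 0.0657]
tcp_rot: [3.124, -0.331, 0.001]
wrist_force: [-0.5, 1.6, 1.1]
width: 0.0
```

```bash
python3 st.py
```

```text
t 35.85 rel pan (bal axes) [-110.15  -45.64] z 65.7 toolx yaw rel bal 0.08 F bal [-0.82  1.48] Fz 1.13 w 0.00 q6 1.24 tilt -1.0000
```

Emit:
move_arm(steps=[[0,0,1,0,0],[0,0,2,0,0]])

```text
time: 36.05
tool_pos: [0.4261, -0.2252, 0.0639]
tcp_rot: [3.123, -0.331, 0.002]
wrist_force: [-0.2, 0.6, 0.2]
width: -0.003
```

Emit:
move_arm(steps=[[0,0,1,0,0],[0,0,2,0,0]])

```text
time: 36.25
tool_pos: [0.4261, -0.2252, 0.0618]
tcp_rot: [3.123, -0.332, 0.002]
wrist_force: [0.2, -0.2, 1.7]
width: 0.002
```

Emit:
move_arm(steps=[[0,0,1,0,0]])

```text
time: 36.35
tool_pos: [0.4261, -0.2252, 0.0608]
tcp_rot: [3.123, -0.332, 0.002]
wrist_force: [0.4, 0.7, 1.7]
width: -0.003
```

Emit:
move_arm(steps=[[0,0,1,0,0]])

```text
time: 36.45
tool_pos: [0.4261, -0.2252, 0.0597]
tcp_rot: [3.123, -0.332, 0.002]
wrist_force: [0.5, 0.3, 3.2]
width: -0.0
```

Emit:
move_arm(steps=[[0,0,1,0,0]])

```text
time: 36.55
tool_pos: [0.4261, -0.2252, 0.0589]
tcp_rot: [3.123, -0.332, 0.002]
wrist_force: [-2.2, 0.5, 11.4]
width: 0.001
```

Emit:
move_arm(steps=[[0,0,0.7,0,0]])

```text
time: 36.65
tool_pos: [0.4262, -0.2252, 0.0588]
tcp_rot: [3.124, -0.332, 0.001]
wrist_force: [-2.6, 0.6, 14.4]
width: -0.0
```

Emit:
move_arm(steps=[[0,0,0.7,0,0]])

```text
time: 36.75
tool_pos: [0.4262, -0.2252, 0.0587]
tcp_rot: [3.124, -0.332, 0.001]
wrist_force: [-4.1, 2.8, 19.2]
width: 0.002
```

Emit:
move_arm(steps=[[0,0,0.7,0,0]])

```text
time: 36.85
tool_pos: [0.4262, -0.2252, 0.0586]
tcp_rot: [3.124, -0.332, 0.001]
wrist_force: [-6.3, 2.9, 23.8]
width: 0.002
```

Emit:
move_arm(steps=[[0,0,-1,0,0],[0,0,-4,0,0],[0,0,-10,0,0],[0,0,-40,0,0],[0,0,-80,0,0],[0,0,-120,0,0],[0,40,-140,0,0],[0,80,-140,0,0],[0,120,-140,0,0],[0,160,-140,0,0],[0,200,-140,0,0],[0,220,-140,0,0],[0,220,-140,0,0]])

```text
time: 38.15
tool_pos: [0.3782, -0.4415, 0.1953]
tcp_rot: [-3.123, 0.337, 0.002]
wrist_force: [-0.3, 0.3, -0.3]
width: -0.0
```

```bash
python3 st.py
python3 - <<'E'
from workcell import bot
from h import *
for n,(a,b,cc,d) in dict(top=(150,280,225,345),scene=(180,280,225,345)).items():
    c=bot.read_camera(n);np.savez(n+"10.npz",**c)
    cv2.imwrite(f"pics/{n}10.png",cv2.resize(c["pixels"][a:b,cc:d,::-1],None,fx=4.5,fy=4.5,interpolation=cv2.INTER_CUBIC))
E
python3 st.py
```

```text
t 38.15 rel pan (bal axes) [-111.24 -267.29] z 195.3 toolx yaw rel bal -0.14 F bal [-0.33  0.22] Fz -0.30 w -0.00 q6 0.88 tilt -1.0000
t 38.25 rel pan (bal axes) [-111.1  -264.54] z 195.3 toolx yaw rel bal -0.01 F bal [0.13 1.1 ] Fz -0.38 w -0.00 q6 0.88 tilt -1.0000
```

View pics/scene10.png

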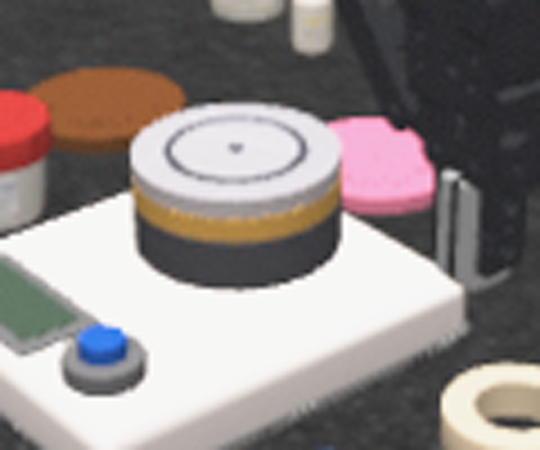

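View pics/top10.png

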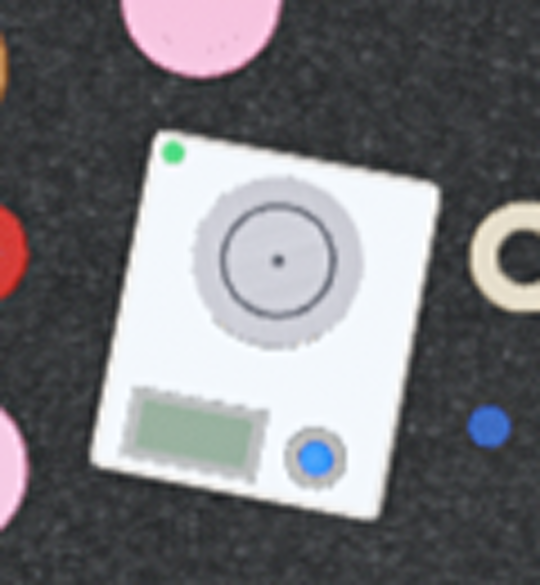

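The stack looks flush from both views. The key has sprung back up, and the cup, vial and tape roll are where they were. Handing in.

```bash
python3 -c "
from workcell import bot
print(bot.finish_job())"
```

```text
the job is handed in; nothing more can be done
None
```

I tapped the two discs flush with the pan rim, pressed and released the tare key, and handed the job in at about 38 s; no verdict was reported.

- **Tapping:** I used the shut fingertips from the back, front, left and right, and went round twice. Every tap ended against the pan rim. The highest sideways force I read there was 5.6 N (limit 7.5 N), though force was read only at the end of each move.
- **Flushness:** In the second round the rim stopped the finger within about 0.3 mm of where it had in the first. There was little or no disc push before each stop. The final scene and top views show silver, brass and pan edges in line. I judged that by eye and did not measure the gap.
- **Tare key:** It started to give at about 63.8 mm height and hit a hard stop at about 58.9 mm, which matches its 5 mm travel. I then pressed on to about 24 N, well over the 4 N needed. It looked back up after release.
- **Disagreement:** The rim contacts put the pan centre about 2.6 mm nearer the front than my camera estimate. I relied on the contacts.
- **Other items:** I never went near the red-lidded cup, blue-lidded vial or tape roll. In the last pictures they look unmoved, and the robot was touching nothing.

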